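# Widen the expanding tray rack to its next setting

### The arm

A 6-joint arm with a two-finger parallel gripper is mounted at the origin on the work surface. World frame = base frame: x ahead of the robot, y to its left, z up, the work surface at z = 0. Lengths are in m, angles in degrees, forces in N, time in s.
With the tool pointing down it reaches from about 0.35 to 0.775 m from the base axis. Payload 7.3 kg.
Tool frame: the origin (TCP) lies midway between the tips of the shut fingers; the grasp point (between the pads) lies behind it (r.tcp_to_grasp is the z of the grasp point in the tool frame, in m); z points along the fingers, y is the direction in which the jaws open and shut (so a half turn about z gives the same grasp; the last joint's range is limited). The gripper opens to 92 mm and grips with 3 to 60 N. Pads are 19 mm wide; open, the fingers measure 130 mm over their backs; the gripper's body (75 mm by 190 mm) begins 47 mm behind the grasp point.
Start: joints at [-8.365, 19.595, 87.324, -0, 73.075, -8.365], TCP at [0.525, 0, 0.227] pointing down, gripper open.
Joint ranges: [-145.02, 145.02], [-44.19, 115.74], [2.07, 154.8], [-57.11, 237.11], [16.16, 152.29], [-177.93, 177.93]. Speed limits (degrees/s): [147.25, 147.25, 180, 180, 180, 180].

### API

Orientations are given as a 3x3 rotation matrix whose columns are the frame's x, y, z axes.
In Python, from bench import readout, cams, finish_job, spotter, r gives the robot as it stands.
- The arm moves only by the tool send_rows, never from a script. Its argument "targets" is text: rows parted by semicolons, each of 5 numbers parted by spaces: the shift along the tool's x, y, z in mm, then the turn about the tool's z in rad, then the opening, from 0 (shut) to 1 (fully open). In form: tx ty tz twist grip; .... A call has 1 to 5 rows; each row is the pose to reach, as a shift and turn from the pose commanded when the call began, along the tool's axes at that moment; what a row does not reach only later rows make up. A row lasts 1/12 s, in which the tool goes at most 41.7 mm and 7.16 degrees, less where a joint would pass 70% of its speed; a pose out of reach is approached as far as the arm can. A call with a gripper value outside its range is refused whole. The fingers move at their own pace and stop on an object; "squeeze" is the grip in N (left out, the last holds). Time passes only in rows, so rows that repeat a pose let the fingers close. It gives the time, the measured TCP pose, the force and the opening at its end, in the units of the state.
- readout.read_state(): the state, without advancing time (a new reading comes with each control period).
- cams.get_image(name): name is "scene" or "side" or "wrist"; returns the picture (420x560x3 uint8, red, green, blue); there is no depth.
- cams.camera_model(name): a dict with "fx", "fy", "cx", "cy" (pixels), "rvec" (rotation vector, rad) and "tvec" (3), from world to camera coordinates, as OpenCV has them; the wrist camera has in their place "mount" (4x4, takes a point from camera to tool coordinates, whose origin is the TCP and whose axes are the flange's). Camera axes: x right, y down, z forward; pixel columns grow to the right and rows downward; lengths in m; the calibration is good to about 2 mm. The wrist camera is an equidistant fisheye: a pixel r from the principal point sees the ray r / f radians off the axis. A picture is of the moment at which its call begins: read the wrist's pose just before it. camera_model takes no time and is no camera call.
- finish_job(): hands the job in, once; it reports no verdict.
Trained networks look in the newest picture that a camera, given by its name, has taken for a name from the list of things; names that differ only in an ending like _2 or _b are one class to them, and where a whole thing is asked for, a point or a joint stands for the part that bears it (a point fixed in the world has none). Each returns a list of dicts, best first, with "score" (0 to 1); they miss things now and then, are a little off and sometimes report something else, mostly with a low value. They report only what shows in the picture. A call takes as long as a camera call.
- spotter.spot_in(camera, target): "point" ([column, row] in pixels, amid what is visible of it).
- spotter.tip_of(camera, target): "point" ([column, row] in pixels: a listed point, or the origin of a listed thing).
The state is a dict: "t": time; "qpos": joint angles; "joint_vel": joint speeds; "joint_torque": joint torques, N m; "ee_pos": TCP position; "eef_rot": TCP orientation; "ft_force": force on the tool from outside, world axes, zero at the start; "wrist_torque": the same for the moment, N m; "opening": finger opening in m.
Only numpy, scipy, OpenCV 4.12 (cv2) and the standard library are available. Lean on these libraries where they do the work, as an engineer would, in place of code of your own. Each camera call takes 0.05 s, during which the arm holds its last target. There are 200 camera calls.

### The job

Widen the expanding tray rack on the counter: press its red spring button down into the square tube, push the sliding half outward by its black thumb plate, and keep going until the button pops up through the next hole and locks. Do it gently, by feel: never lean on the rack with more than about 35 N, and leave the teapot, jar, tray and compost caddy where they stand.

Things in the scene. Friction and masses are not known exactly. Their poses are not given: they have to be found in the camera images.
- rack: Expanding rack for trays, fixed to the counter; 370 mm long (y), 150 mm wide (x). Origin on the counter straight below the red button, z up. A level square tube, 30 mm wide, top face 60 mm above the counter, runs along y. Inner tube and the -y end are fixed; the outer tube (y -128 to +125 mm when narrow) and the +y end are the sliding half, which slides along +y to widen the rack.
- button_top (a point): Top of the red domed spring button, 12 mm across, always at rack x = y = 0, up through a 14 mm hole in the outer tube. Up, it stands 5 mm above the tube's top and its straight sides block sliding. It gives at 2.5 N, is flush at 4.5 N; a wide fingertip then meets the rigid tube. Held flush, 10 to 20 N of push slides the hole's edge over it; then it stays under the wall by itself. Axes as the rack's.
- thumb_plate (a point): Centre of the face of the black thumb plate on the outer tube: 30 mm wide (x), up to 87 mm above the counter, 5 mm thick; this point is 74 mm above the counter. The face looks along rack -y and is 13 mm on the +y side of the centre of the hole the button is in at the start: a fingertip pressing the button meets it by moving along +y. Moves with the sliding half; axes as the rack's.
- fixed_end (a point): Between the tops of the two wire dividers of the fixed end, at rack y = -162.5 mm and 130 mm above the counter; the dividers are 136 mm wide (x), 133 mm high, at y = -150 and -175 mm, on a foot 12 mm thick.
- outer_end (a point): The same point between the two wire dividers of the sliding end, at rack y = +152.5 mm when narrow (dividers at +140 and +165 mm, as wide and high as the others). Moves with the sliding half.
- sleeve (a joint): How far the sliding half is pushed out along rack +y, m: 0 within 0.7 mm at the start, end stop 0.090. The next hole reaches the button between 0.042 and 0.072; it differs from rack to rack and must be felt, or seen as the square hole in the bright strip on the -y side of the button. Sliding takes 5 to 9 N; when the button pops up the sliding half stops dead and holds firmly.
- button (a joint): How far the button is pressed down, in m: 0 when fully up, 0.005 flush with the tube's top face, 0.0075 when under the tube wall.
- teapot: White ceramic teapot, loose, about 138 mm high, body 136 mm across, with spout and handle 220 mm overall; origin under its centre. Leave alone.
- jar: Empty open glass jar, loose, 82 mm across, 130 mm high; origin under its centre. Leave alone.
- tray: Shallow aluminium tray lying on the counter, loose, 220 x 160 x 22 mm; origin under its centre. Leave alone.
- caddy: Red compost caddy with a shut tilt lid, loose, 170 x 150 mm, about 210 mm high; origin under its centre. Leave alone.

How it is judged (in metres and radians):
On the way, in this order (a step that is already met when the one before it is completed fails the run):
1. the button has been pressed in and the outer tube has slid over it (value of joint button above 0.006 m and value of joint sleeve above 0.012 m), for 0.05 s.
2. the button has popped up through the next hole (value of joint button below 0.0015 m and value of joint sleeve above 0.04 m), for 0.2 s.
At the end, for the whole second after the job is handed in: The button stands fully up (within 1.5 mm) through the next hole, with the sliding half 40 to 75 mm farther out than the narrow setting and at rest (all of step 2 and value of joint sleeve below 0.075 m and velocity of joint sleeve between -0.01 and 0.01 m/s); the robot touches nothing.
It fails at once if the robot loads the rack with more than 36 N (contact force between any of the arm, the fingers and rack above 36 N).
It fails at once if the teapot, jar, tray or caddy is moved by more than 15 mm (distance of any of teapot, jar, tray, caddy from where it was at the start of the episode above 0.015 m).
It also fails if it takes over 40 s, if anything falls off the work surface, if the arm or the gripper's body presses on something with over 40 N, if the wrist force passes 120 N, or if a joint passes its speed limit or range.

## Working session

There is one attempt and no reset: what is moved stays moved. The work goes in short steps, Python scripts to look and compute and a tool call to move; the robot and the scene stay as the last step left them, time stands still between calls to the robot, and variables do not carry over. Pictures are saved under pics/ and viewed, about 8 in all and at most 12, crops included, and the job is handed in when it is done.

Besides the shell and the picture viewer there is one more tool, called as name(argument=value, ...) on one line, values as JSON. send_rows: Moves the arm, as the interface text tells. Its arguments: {"type":"object","properties":{"targets":{"type":"string"},"squeeze":{"type":"number"}},"required":["targets"]}

```bash
mkdir -p pics; ls; cat > h.py <<'E'
import numpy as np, cv2
from bench import readout, cams, spotter, r
def ray(cam,p,st=None):
    m=cams.camera_model(cam)
    if cam=="wrist":
        M=np.array(m["mount"]); d=np.array([(p[0]-m["cx"])/m["fx"],(p[1]-m["cy"])/m["fy"]]); th=np.linalg.norm(d)
        v=np.array([*(d/th*np.sin(th)),np.cos(th)]) if th>0 else np.array([0,0,1.])
        R=np.array(st["eef_rot"]); return R@M[:3,3]+np.array(st["ee_pos"]), R@M[:3,:3]@v
    R=cv2.Rodrigues(np.array(m["rvec"],float))[0]; t=np.array(m["tvec"],float)
    v=np.array([(p[0]-m["cx"])/m["fx"],(p[1]-m["cy"])/m["fy"],1]); return -R.T@t, R.T@v
def atz(cam,p,z,st=None):
    o,d=ray(cam,p,st); return o+d*(z-o[2])/d[2]
def snap(cam,name):
    st=readout.read_state(); im=cams.get_image(cam); cv2.imwrite(f"pics/{name}.png",im[:,:,::-1]); return st,im
E
python3 - <<'E'
from h import *
np.set_printoptions(precision=4,suppress=True)
Z=dict(button_top=.065,thumb_plate=.074,fixed_end=.13,outer_end=.13,teapot=0,jar=0,tray=0,caddy=0)
ims=[]
for c in ["scene","side","wrist"]:
    st,im=snap(c,c+"0"); ims.append(im)
    for k,z in Z.items():
        for q in spotter.tip_of(c,k)[:2]: print(c,k,np.round(q["point"]),round(q["score"],2),atz(c,q["point"],z,st))
print(readout.read_state()); print(r.tcp_to_grasp)
cv2.imwrite("pics/a.png",cv2.resize(np.hstack(ims[:2]),(800,300))[:,:,::-1])
E
```

```text
pics
scene button_top [300. 214.] 0.22 [0.5364 0.0569 0.065 ]
scene thumb_plate [298. 208.] 0.56 [0.5192 0.0648 0.074 ]
scene thumb_plate [402. 186.] 0.36 [0.6689 0.3936 0.074 ]
scene fixed_end [247. 219.] 0.76 [ 0.4948 -0.115   0.13  ]
scene outer_end [335. 186.] 0.6 [0.5605 0.1794 0.13  ]
scene teapot [139. 286.] 0.95 [ 0.3983 -0.4462  0.    ]
scene jar [333. 157.] 0.77 [0.3497 0.3975 0.    ]
scene tray [403. 185.] 0.67 [0.628  0.4786 0.    ]
scene caddy [186. 359.] 0.78 [ 0.6776 -0.4519  0.    ]
side thumb_plate [267. 210.] 0.94 [0.5295 0.0652 0.074 ]
side thumb_plate [303. 171.] 0.6 [ 0.5417 -0.2198  0.074 ]
side fixed_end [299. 170.] 0.56 [ 0.5088 -0.1143  0.13  ]
side outer_end [236. 209.] 0.72 [0.5635 0.1788 0.13  ]
side teapot [360. 170.] 0.95 [ 0.4068 -0.473   0.    ]
side jar [263. 329.] 0.76 [0.3614 0.4066 0.    ]
side tray [146. 307.] 0.71 [0.6384 0.4687 0.    ]
side tray [303. 172.] 0.62 [ 0.599  -0.3573  0.    ]
side caddy [294. 158.] 0.93 [ 0.6834 -0.4596  0.    ]
wrist button_top [288. 159.] 0.69 [0.5349 0.0397 0.065 ]
wrist thumb_plate [289. 149.] 0.86 [0.5355 0.0495 0.074 ]
wrist fixed_end [255. 337.] 0.69 [ 0.5034 -0.1231  0.13  ]
{'t': 1.35, 'qpos': array([-8.365 , 19.5966, 87.3248, -0.0011, 73.0746, -8.3651]), 'joint_vel': array([-0.016 ,  0.0686,  0.0842,  0.0313, -0.0694,  0.0075]), 'joint_torque': array([ -0.0006, -43.1143, -24.4469,   0.0718,   0.0486,   0.    ]), 'ee_pos': array([0.525 , 0.    , 0.2267]), 'eef_rot': array([[-0.    ,  1.    ,  0.0001],
       [ 1.    ,  0.    , -0.    ],
       [-0.    ,  0.0001, -1.    ]]), 'ft_force': array([-0.0413, -0.259 ,  0.1291]), 'wrist_torque': array([-0.0243, -0.0296,  0.029 ]), 'opening': 0.09206688144458974}
-0.0188
```

View pics.

View pics/a.png

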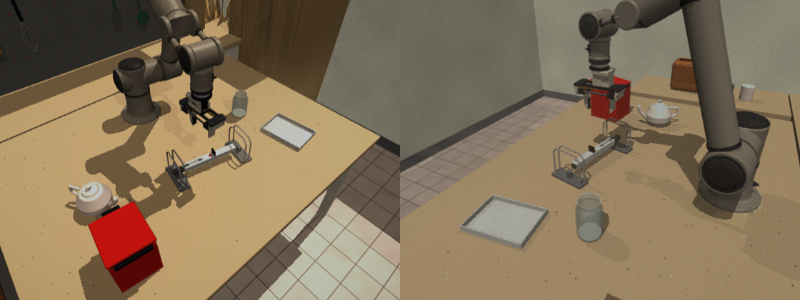

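View pics/wrist0.png

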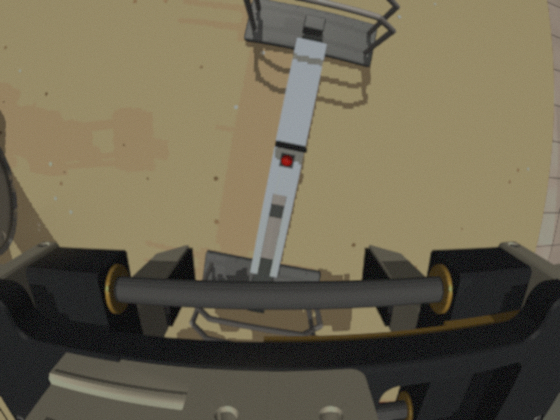

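The wrist view shows the button at (288,160), the thumb plate at (290,147) and the next hole at about (277,210), with rack +y about 11° right of up. The teapot, jar, tray and caddy are all well clear. I'll shut the fingers, turn to line up with the rack and go down for a closer look.

send_rows(targets="0 0 20 0.1 0; 0 0 40 0.2 0; 0 0 60 0.2 0; 0 0 70 0.2 0; 0 0 70 0.2 0", squeeze=20)

```text
t: 1.77
ee_pos: [0.5237, 0.0002, 0.1546]
eef_rot: [[0.198, 0.98, -0.004], [0.98, -0.198, 0.001], [-0.0, -0.004, -1.0]]
ft_force: [-0.1, 0.2, -0.8]
opening: 0.063
```

send_rows(targets="0 0 0 0 0; 0 0 0 0 0; 0 0 0 0 0; 0 0 0 0 0")

```text
t: 2.1
ee_pos: [0.5256, -0.0001, 0.1578]
eef_rot: [[0.199, 0.98, 0.002], [0.98, -0.199, -0.0], [0.0, 0.002, -1.0]]
ft_force: [0.7, 0.1, -0.7]
opening: 0.0362
```

```bash
python3 - <<'E'
from h import *
np.set_printoptions(precision=4,suppress=True)
st,im=snap("wrist","w1")
hsv=cv2.cvtColor(im,cv2.COLOR_RGB2HSV)
m=((hsv[...,0]<8)|(hsv[...,0]>172))&(hsv[...,1]>180)&(hsv[...,2]>90)
n,l,s,c=cv2.connectedComponentsWithStats(m.astype(np.uint8))
for i in range(1,n):
    if s[i,4]>10: print(s[i],c[i],atz("wrist",c[i],.064,st))
for k,z in dict(button_top=.065,thumb_plate=.074,fixed_end=.13).items():
    for q in spotter.tip_of("wrist",k)[:1]: print(k,np.round(q["point"]),round(q["score"],2),atz("wrist",q["point"],z,st))
print(st["ee_pos"],st["eef_rot"],st["ft_force"],st["opening"],st["t"])
E
```

```text
[272 163  13  12 125] [277.96  169.064] [0.5336 0.0375 0.064 ]
[418 409  51  11 324] [447.5309 415.7037] [ 0.6951 -0.3218  0.064 ]
button_top [280. 170.] 0.54 [0.5353 0.0368 0.065 ]
thumb_plate [279. 158.] 0.89 [0.536  0.0473 0.074 ]
[ 0.5256 -0.0001  0.1578] [[ 0.1985  0.9801  0.0021]
 [ 0.9801 -0.1985 -0.0003]
 [ 0.0001  0.0021 -1.    ]] [ 0.7099  0.0838 -0.7394] 0.03616384614716384 2.1
```

View pics/w1.png

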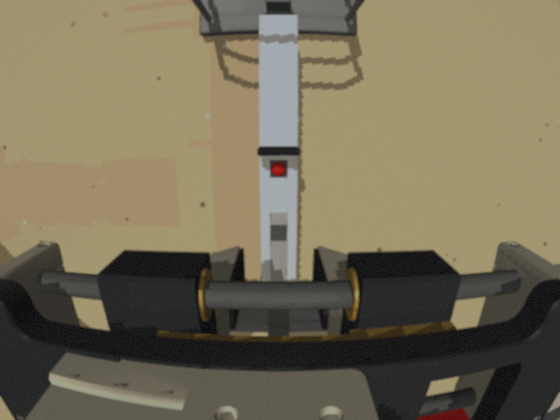

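The tube runs vertically in the image, so the tool is lined up. The button is at (278,169), the plate at (279,151) and the next hole at about (278,232). I'll move above the button, about 2 mm short of it, and shut fully.

send_rows(targets="12 0 0 0 0; 24 0 20 0 0; 36 0 40 0 0; 36 0 60 0 0; 36 0 70 0 0")

```text
t: 2.72
ee_pos: [0.5312, 0.0367, 0.0846]
eef_rot: [[0.197, 0.98, -0.003], [0.98, -0.197, 0.0], [-0.0, -0.003, -1.0]]
ft_force: [-0.7, -1.0, -0.9]
opening: 0.0004
```

send_rows(targets="0 0 0 0 0; 0 0 0 0 0; 0 0 0 0 0; 0 0 0 0 0")

```text
t: 3.05
ee_pos: [0.533, 0.0351, 0.088]
eef_rot: [[0.199, 0.98, 0.002], [0.98, -0.199, -0.0], [0.0, 0.002, -1.0]]
ft_force: [0.6, 0.7, 0.4]
opening: 0.0006
```

```bash
python3 - <<'E'
from h import *
np.set_printoptions(precision=4,suppress=True)
st=dict(ee_pos=[.5256,-.0001,.1578],eef_rot=[[.1985,.9801,.0021],[.9801,-.1985,-.0003],[.0001,.0021,-1]])
h=atz("wrist",(278,232),.058,st);b=atz("wrist",(278,169),.064,st)
print(h,np.linalg.norm((h-b)[:2]))
st,im=snap("side","s1"); st,im2=snap("wrist","w2")
cv2.imwrite("pics/c.png",np.hstack([cv2.resize(im[150:270,200:340],(466,400)),cv2.resize(im2[120:400,140:420],(320,400))])[:,:,::-1][:,:800])
print(readout.read_state())
E
```

```text
[ 0.5229 -0.0154  0.058 ] 0.053993295205081115
{'t': 3.15, 'qpos': array([-4.4591, 29.1532, 96.5253,  0.0002, 54.2093,  7.0235]), 'joint_vel': array([-0.0075,  0.1213,  0.3444,  0.0242, -0.1107, -0.0561]), 'joint_torque': array([  0.034 , -46.6862, -19.6958,   0.0712,   0.0227,   0.0016]), 'ee_pos': array([0.5328, 0.0351, 0.0877]), 'eef_rot': array([[ 0.1991,  0.98  ,  0.002 ],
       [ 0.98  , -0.1991, -0.0002],
       [ 0.0002,  0.0019, -1.    ]]), 'ft_force': array([ 0.3388,  0.2166, -0.0313]), 'wrist_torque': array([-0.0003,  0.0307,  0.054 ]), 'opening': 0.00037604982103027566}
```

View pics/c.png

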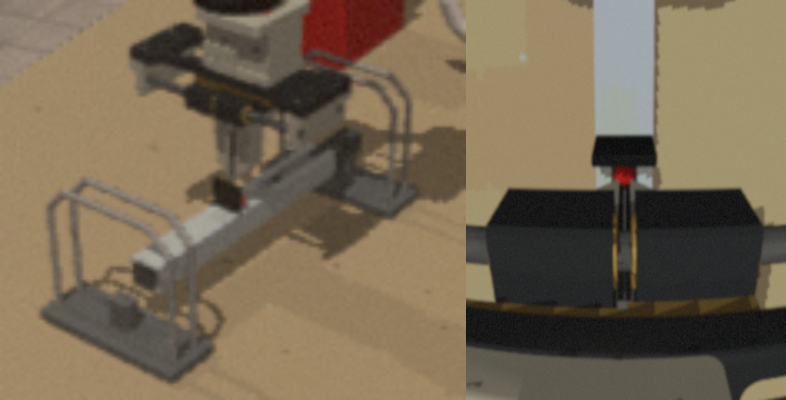

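The next hole is about 54 mm away, within the stated range. The shut fingers are over the button, on the -y side of the plate. Now I'll go down by feel.

send_rows(targets="0 0 8 0 0; 0 0 15 0 0; 0 0 19 0 0; 0 0 21 0 0; 0 0 21 0 0")

```text
t: 3.57
ee_pos: [0.5316, 0.0353, 0.065]
eef_rot: [[0.199, 0.98, -0.002], [0.98, -0.199, 0.0], [-0.0, -0.002, -1.0]]
ft_force: [-2.6, 0.7, 3.0]
opening: 0.0005
```

send_rows(targets="0 0 1 0 0; 0 0 2 0 0; 0 0 3 0 0; 0 0 4 0 0; 0 0 4 0 0")

```text
t: 3.98
ee_pos: [0.532, 0.0353, 0.0617]
eef_rot: [[0.199, 0.98, -0.0], [0.98, -0.199, -0.0], [-0.0, -0.0, -1.0]]
ft_force: [-2.1, 0.1, 3.6]
opening: 0.0003
```

send_rows(targets="0 0 1 0 0; 0 0 2 0 0; 0 0 2 0 0; 0 0 2 0 0")

```text
t: 4.32
ee_pos: [0.5322, 0.0353, 0.0602]
eef_rot: [[0.199, 0.98, 0.0], [0.98, -0.199, -0.0], [0.0, 0.0, -1.0]]
ft_force: [-3.2, -0.3, 7.1]
opening: 0.0006
```

send_rows(targets="1 0 0.3 0 0; 2 0 0.3 0 0; 3 0 0.3 0 0; 4 0 0.3 0 0")

```text
t: 4.65
ee_pos: [0.5338, 0.0382, 0.0602]
eef_rot: [[0.198, 0.98, 0.002], [0.98, -0.198, -0.002], [-0.001, 0.002, -1.0]]
ft_force: [-1.7, -5.0, 7.2]
opening: 0.0005
```

send_rows(targets="1 0 0.2 0 0; 2 0 0.2 0 0; 2.5 0 0.2 0 0; 2.5 0 0.2 0 0")

```text
t: 4.98
ee_pos: [0.5345, 0.0403, 0.0602]
eef_rot: [[0.198, 0.98, 0.003], [0.98, -0.198, -0.002], [-0.002, 0.003, -1.0]]
ft_force: [-2.2, -6.2, 9.1]
opening: 0.0004
```

send_rows(targets="1 0 0 0 0; 2 0 0 0 0; 2 0 0 0 0")

```text
t: 5.23
ee_pos: [0.5348, 0.0421, 0.0602]
eef_rot: [[0.198, 0.98, 0.002], [0.98, -0.198, -0.002], [-0.002, 0.003, -1.0]]
ft_force: [-2.4, -7.1, 9.1]
opening: 0.0006
```

send_rows(targets="1 0 0 0 0; 2 0 0 0 0; 2 0 0 0 0")

```text
t: 5.48
ee_pos: [0.5351, 0.0434, 0.0602]
eef_rot: [[0.198, 0.98, 0.002], [0.98, -0.198, -0.003], [-0.003, 0.003, -1.0]]
ft_force: [-3.0, -8.8, 9.6]
opening: 0.0004
```

send_rows(targets="1 0 0 0 0; 2 0 0 0 0; 2 0 0 0 0")

```text
t: 5.73
ee_pos: [0.5358, 0.0465, 0.0602]
eef_rot: [[0.199, 0.98, 0.003], [0.98, -0.199, -0.001], [-0.001, 0.003, -1.0]]
ft_force: [-1.1, -2.0, 9.6]
opening: 0.0004
```

send_rows(targets="1 0 0 0 0; 2 0 0 0 0; 2 0 0 0 0")

```text
t: 5.98
ee_pos: [0.5362, 0.0485, 0.0602]
eef_rot: [[0.199, 0.98, 0.003], [0.98, -0.199, -0.002], [-0.001, 0.003, -1.0]]
ft_force: [-1.3, -4.4, 8.7]
opening: 0.0004
```

```bash
python3 - <<'E'
from h import *
st,im=snap("wrist","w3"); st,im2=snap("side","s2"); st,im3=snap("scene","c2")
cv2.imwrite("pics/d.png",np.hstack([cv2.resize(im[120:270,200:360],(400,400),interpolation=2),cv2.resize(im2[185:245,230:300],(400,400),interpolation=2)])[:,:,::-1])
print(st["ft_force"])
E
```

```text
[-1.97111218 -4.37992124  8.26602247]
```

View pics/d.png

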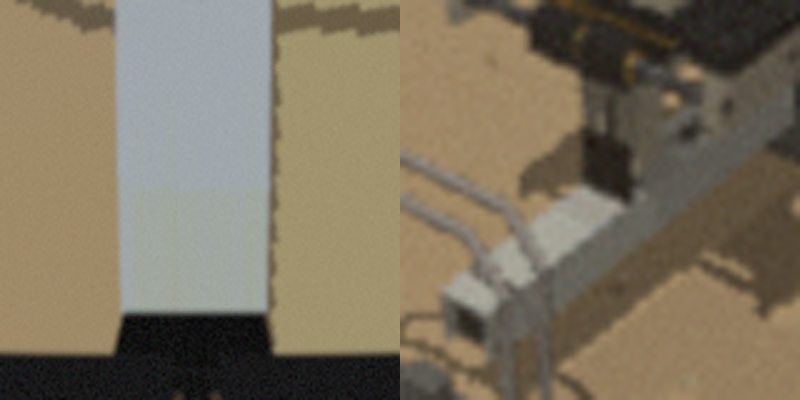

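```bash
python3 - <<'E'
from h import *
a=cv2.imread("pics/s1.png",0).astype(np.float32);b=cv2.imread("pics/s2.png",0).astype(np.float32)
for n,(x0,x1,y0,y1) in dict(outer=(205,265,195,270),bg=(100,180,290,340)).items():
    T=a[y0:y1,x0:x1]; best=cv2.minMaxLoc(cv2.matchTemplate(b[y0-8:y1+8,x0-8:x1+8],T,5)); print(n,best[1],np.array(best[3])-8)
o,_=ray("side",(0,0)); m=cams.camera_model("side")
for y in (0.179,0.189):
    p,_=cv2.projectPoints(np.array([[.5635+(y-.179)*.2,y,.13]]),np.array(m["rvec"],float),np.array(m["tvec"],float),np.array([[m["fx"],0,m["cx"]],[0,m["fy"],m["cy"]],[0,0,1.]]),None);print(p.ravel())
d=np.abs(a-b)[150:280,190:330]; cv2.imwrite("pics/x.png",d)
E
```

```text
outer 0.9273179769515991 [-2  2]
bg 0.9917951226234436 [0 0]
[235.46995361 209.04277179]
[232.81477281 210.61802658][ WARN:0@0.531] global loadsave.cpp:1063 imwrite_ Unsupported depth image for selected encoder is fallbacked to CV_8U.
```

The side view shows the sliding half out by about 8–9 mm, so the tube is riding over the button. I'll keep going.

send_rows(targets="1 0 0 0 0; 2 0 0 0 0; 3 0 0 0 0; 4 0 0 0 0; 5 0 0 0 0")

```text
t: 6.55
ee_pos: [0.5371, 0.0532, 0.0602]
eef_rot: [[0.198, 0.98, 0.003], [0.98, -0.198, -0.002], [-0.001, 0.003, -1.0]]
ft_force: [-1.2, -6.1, 7.7]
opening: 0.0004
```

send_rows(targets="1 0 0 0 0; 2 0 0 0 0; 3 0 -0.5 0 0; 4 0 -1 0 0; 5 0 -1.5 0 0")

```text
t: 6.97
ee_pos: [0.5379, 0.0578, 0.0604]
eef_rot: [[0.198, 0.98, 0.002], [0.98, -0.198, -0.002], [-0.002, 0.002, -1.0]]
ft_force: [1.7, -7.1, -4.9]
opening: 0.0003
```

send_rows(targets="1.5 0 0 0 0; 3 0 0 0 0; 4.5 0 0 0 0; 6 0 0 0 0; 7.5 0 0 0 0")

```text
t: 7.38
ee_pos: [0.5393, 0.065, 0.0604]
eef_rot: [[0.199, 0.98, 0.001], [0.98, -0.199, -0.002], [-0.002, 0.002, -1.0]]
ft_force: [1.2, -7.5, -1.3]
opening: 0.0007
```

send_rows(targets="1.5 0 0 0 0; 3 0 0 0 0; 4.5 0 0 0 0; 6 0 0 0 0; 7.5 0 0 0 0")

```text
t: 7.8
ee_pos: [0.5408, 0.0724, 0.0604]
eef_rot: [[0.199, 0.98, 0.001], [0.98, -0.199, -0.002], [-0.002, 0.002, -1.0]]
ft_force: [0.2, -7.8, -2.1]
opening: 0.0005
```

send_rows(targets="1.2 0 0 0 0; 2.4 0 0 0 0; 3.6 0 0 0 0; 4.8 0 0 0 0; 6 0 0 0 0")

```text
t: 8.22
ee_pos: [0.542, 0.0783, 0.0604]
eef_rot: [[0.199, 0.98, 0.001], [0.98, -0.199, -0.002], [-0.002, 0.002, -1.0]]
ft_force: [1.8, -8.1, -0.5]
opening: 0.0009
```

send_rows(targets="0.8 0 0 0 0; 1.6 0 0 0 0; 2.4 0 0 0 0; 3.2 0 0 0 0; 4 0 0 0 0")

```text
t: 8.63
ee_pos: [0.5428, 0.0823, 0.0604]
eef_rot: [[0.199, 0.98, 0.001], [0.98, -0.199, -0.002], [-0.002, 0.002, -1.0]]
ft_force: [0.9, -8.0, -0.8]
opening: 0.0005
```

send_rows(targets="0.8 0 0 0 0; 1.6 0 0 0 0; 2.4 0 0 0 0; 3.2 0 0 0 0")

```text
t: 8.97
ee_pos: [0.5435, 0.0856, 0.0604]
eef_rot: [[0.199, 0.98, 0.001], [0.98, -0.199, -0.002], [-0.002, 0.002, -1.0]]
ft_force: [1.6, -6.2, -1.9]
opening: 0.0007
```

send_rows(targets="0.8 0 0 0 0; 1.6 0 0 0 0; 2.4 0 0 0 0")

```text
t: 9.22
ee_pos: [0.5439, 0.0884, 0.0604]
eef_rot: [[0.199, 0.98, 0.001], [0.98, -0.199, -0.001], [-0.001, 0.002, -1.0]]
ft_force: [0.3, -3.0, -0.7]
opening: 0.0009
```

send_rows(targets="0.7 0 0 0 0; 1.4 0 0 0 0; 2.1 0 0 0 0")

```text
t: 9.47
ee_pos: [0.544, 0.0909, 0.0606]
eef_rot: [[0.198, 0.98, 0.001], [0.98, -0.198, -0.001], [-0.001, 0.001, -1.0]]
ft_force: [2.5, -5.8, -2.5]
opening: 0.0006
```

send_rows(targets="0.7 0 0 0 0; 1.4 0 0 0 0; 2 0 0 0 0")

```text
t: 9.72
ee_pos: [0.5443, 0.0927, 0.0606]
eef_rot: [[0.198, 0.98, 0.001], [0.98, -0.198, -0.001], [-0.001, 0.001, -1.0]]
ft_force: [0.7, -5.4, -1.4]
opening: 0.0001
```

send_rows(targets="0.6 0 0 0 0; 1.2 0 0 0 0")

```text
t: 9.88
ee_pos: [0.5444, 0.0932, 0.0606]
eef_rot: [[0.198, 0.98, 0.0], [0.98, -0.198, -0.002], [-0.002, 0.001, -1.0]]
ft_force: [1.3, -10.7, -1.3]
opening: 0.0006
```

send_rows(targets="0.6 0 0 0 0; 1.2 0 0 0 0")

```text
t: 10.05
ee_pos: [0.5444, 0.0935, 0.0606]
eef_rot: [[0.198, 0.98, -0.0], [0.98, -0.198, -0.004], [-0.004, 0.0, -1.0]]
ft_force: [-0.5, -15.5, -0.6]
opening: 0.0006
```

The force rose to 15 N with no further movement, so it looks locked at about 54 mm. I'll back off and check.

send_rows(targets="-3 0 0 0 0; -8 0 0 0 0; -10 0 -10 0 0; -10 0 -30 0 0; -10 0 -50 0 0")

```text
t: 10.47
ee_pos: [0.5418, 0.086, 0.1114]
eef_rot: [[0.199, 0.98, -0.002], [0.98, -0.199, 0.001], [0.0, -0.002, -1.0]]
ft_force: [0.7, -0.2, 0.7]
opening: 0.0002
```

send_rows(targets="-20 0 -30 0 0; -50 0 -40 0 0; -80 0 -40 0 0; -100 0 -40 0 0; -100 0 -40 0 0")

```text
t: 10.88
ee_pos: [0.5222, -0.0149, 0.152]
eef_rot: [[0.201, 0.98, 0.001], [0.98, -0.201, -0.001], [-0.001, 0.001, -1.0]]
ft_force: [0.0, -0.3, -0.8]
opening: 0.0005
```

send_rows(targets="0 0 0 0 0; 0 0 0 0 0; 0 0 0 0 0")

```text
t: 11.13
ee_pos: [0.5227, -0.0111, 0.1509]
eef_rot: [[0.198, 0.98, 0.0], [0.98, -0.198, 0.0], [0.0, 0.0, -1.0]]
ft_force: [-0.3, -0.1, 0.8]
opening: 0.0004
```

```bash
python3 - <<'E'
from h import *
np.set_printoptions(precision=4,suppress=True)
st,im=snap("wrist","w4")
hsv=cv2.cvtColor(im,cv2.COLOR_RGB2HSV)
m=((hsv[...,0]<8)|(hsv[...,0]>172))&(hsv[...,1]>180)&(hsv[...,2]>90)
n,l,s,c=cv2.connectedComponentsWithStats(m.astype(np.uint8))
for i in range(1,n):
    if s[i,4]>10: print(s[i],c[i],atz("wrist",c[i],.064,st))
for k,z in dict(button_top=.065,thumb_plate=.074).items():
    for q in spotter.tip_of("wrist",k)[:1]: print(k,np.round(q["point"]),round(q["score"],2),atz("wrist",q["point"],z,st))
print(st["ee_pos"],st["ft_force"],st["t"])
st,im2=snap("side","s3"); 
for k,z in dict(teapot=0,jar=0,tray=0,caddy=0).items():
    print(k,atz("side",spotter.tip_of("side",k)[0]["point"],z))
cv2.imwrite("pics/e.png",np.hstack([cv2.resize(im[100:260,200:360],(400,400),interpolation=2),cv2.resize(im2[150:270,220:340],(400,400),interpolation=2)])[:,:,::-1])
E
```

```text
[273 148  14  14 147] [279.2245 154.7755] [0.5337 0.0381 0.064 ]
[427 409  41  11 249] [449.5783 415.6867] [ 0.691  -0.3228  0.064 ]
button_top [282. 154.] 0.58 [0.5355 0.0383 0.065 ]
[ 0.5227 -0.0111  0.1509] [-0.2824 -0.1031  0.8444] 11.1333
teapot [ 0.3988 -0.4758  0.    ]
jar [0.3644 0.403  0.    ]
tray [ 0.595  -0.3793  0.    ]
caddy [ 0.6738 -0.4329  0.    ]
```

View pics/e.png

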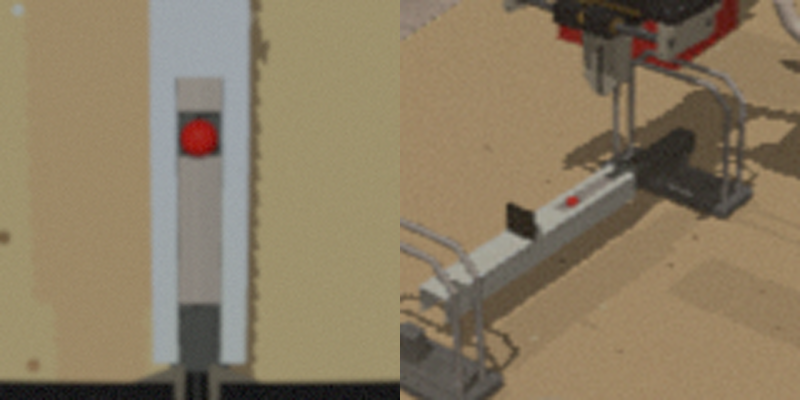

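The last picture shows the red button standing up through the square hole in the bright strip, against the hole's -y edge. The robot is clear of everything, so I'm handing in.

```bash
python3 -c "from bench import finish_job; print(finish_job())"
```

```text
the job is handed in; nothing more can be done
None
```

The rack is widened and looks locked: the red button stands up through the next hole, with the sliding half about 54 mm out. I handed the job in at about 11 s of the 40 s; no verdict was reported.

- **How it went:** I pressed the button flush with about 7–9 N, then pushed the thumb plate at about 5–9 N. At about 54 mm the sliding half stopped dead and the force rose to 15 N, the highest I saw. That matches the 54 mm I had measured to the next hole in the camera image.
- **Last checks:** After backing off, the wrist picture showed the button up in the square hole, and the side picture agreed. The tool was clear of everything, with a force reading below 1 N.
- **What disagreed or wasn't confirmed:**
  - The last look put the teapot and jar within about 10 mm of their first positions, and the caddy within about 30 mm. That is as rough as the network's own error, and the arm went near none of them.
  - The network's last tray position was wrong. It was a spot it had also reported at the start and nowhere near the tray, so the tray wasn't re-measured.
  - Early in the slide the force fell to about 2–4 N, less than the stated sliding force. The side picture confirmed the tube was moving.

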